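# Sort the desk after the drug round

## Task

Clear up after the drug round by sorting the five loose things on the grey-blue mat into their places: stand the tall blue-label tablet bottle in the wide socket of the blue bottle rack and the small green-capped one in the narrow socket, and lay the purple carton flat in the empty bay of the grey carton tray. Stack the empty dose cups upright as the finished sets on this desk are stacked: white (noon) plugged into the green (night) cup that stands on the desk, red (morning) on top. Leave the gel bottle and the finished lidded dose set where they stand.

Things in the scene. Friction and masses are not known exactly. Their poses are not given: they have to be found in the camera images.
- tall_bottle: white tablet bottle with white ribbed cap and a blue-banded label, standing upright on the mat, 48 mm diameter, 78 mm tall (body to 64 mm, then a cap of 41 mm diameter), about 60 g. Origin: centre of its underside, z up.
- small_bottle: white tablet bottle with a green ribbed cap and green-banded label, standing upright on the mat, 38 mm diameter, 56 mm tall (body to 46 mm, then a cap of 32 mm diameter), about 70 g. Origin: centre of its underside, z up.
- purple_carton: white medicine carton with purple bands, lying flat on the mat (a like one in the pile at the far left end of the desk does not count): 46 mm along its x, 74 mm along its y, 36 mm tall, about 35 g. Origin: centre of its underside. Grasp it across the 46 mm.
- white_cup: empty white dose cup, upright on the mat, 40 mm tall, 62 mm outer and 58 mm inner diameter at the rim, about 22 g. Up to a shoulder 14 mm above its underside it is a foot 47 to 49 mm wide; above, 60 to 62 mm. The foot plugs into the cup below until the shoulder rests on its rim: its origin is then 30 mm above the green cup's. Origin: centre of the underside, z up.
- red_cup: empty red dose cup, upright on the mat, 38 mm tall, otherwise shaped as the white one (62 mm rim, 14 mm high foot of 49 mm). Plugged into the white cup its origin stands 26 mm above the white cup's. Origin: centre of its underside, z up.
- green_cup: empty green dose cup, upright and loose on the desk, 44 mm tall, 62 mm outer and 58 mm inner diameter at the rim, foot as the white one; a finger tab 10 mm wide at the rim on its -y side reaches 47 mm from the axis. The bottom cup of the set, about 22 g. Origin: centre of its underside, z up.
- bottle_rack: fixed blue rack: plate 78 (x) by 150 (y) by 5 mm with two round sockets, flared mouths 27 mm above the desk. Wide one at y = +36 mm of its frame: 58 mm bore, 66 mm mouth, for the tall bottle; narrow one at y = -37 mm: 45 mm bore, 53 mm mouth, for the small bottle. Bottles stand on the plate, 5 mm above the desk. Origin: centre of the underside.
- carton_tray: fixed grey tray 133 (x) by 98 (y) mm, walls 20 mm tall, floor 3 mm thick, split at x = 0 into two bays of 62 by 92 mm. The bay at x = -32.5 mm holds a red-and-white carton (fixed, top 23 mm above the desk); the bay at x = +32.5 mm is empty and takes the purple carton, its 74 mm side along the tray's y. Origin: centre of the underside.
- gel_bottle: tall white hand-gel pump bottle with a blue label, 72 x 60 x 172 mm, loose, to the left of the work (another stands at the far left end of the desk); not to be moved. Origin: centre of its underside.
- dose_set: finished dose set of green, white and red cups under a red lid, 66 mm diameter, 92 mm tall, loose, standing alone at the right; not to be moved. Origin: centre of its underside.
There are look-alikes about, which are no part of the job. What is shaped like the small_bottle but brown or pink is not meant.

How it is judged:
By the outcome, as a careful person would: the job done as asked, in the order asked, and still so for the second after the job is handed in, with the robot touching nothing.
It also fails if it takes over 120 s, if anything falls off the work surface, if the arm or the gripper's body presses on something with over 40 N, if the wrist force passes 120 N, or if a joint passes its speed limit or range.

## Robot

A 6-joint arm with a two-finger parallel gripper is mounted at the origin on a cart in front of the work surface, level with it; the furniture and walls round the work are solid. World frame = base frame: x ahead of the robot, y to its left, z up, the work surface at z = 0. Lengths are in m, angles in degrees, forces in N, time in s.
With the tool pointing down it reaches from about 0.35 to 1 m from the base axis. Payload 7.1 kg.
Tool frame: the origin (TCP) lies between the finger pads; the fingertips stand 25 mm ahead of it and the grasp point (between the pads) lies 6 mm ahead of it; z points along the fingers, y is the line along which they close (so a half turn about z gives the same grasp; the last joint's range is limited). The gripper opens to 85 mm and grips with 20 to 120 N. Pads are 22 mm wide; open, the fingers measure 114 mm over their backs; the gripper's body (76 mm by 85 mm) begins 54 mm behind the grasp point. The pads swing forward as they close: fully open they stand 13 mm farther back than shut.
Start: joints at [-74.943, 24.242, 93.386, -0, 62.372, -1.089], TCP at [0.174, -0.6, 0.256] pointing down, gripper open.
Joint ranges: [-172.04, 172.04], [-51.8, 120.97], [4.93, 147.93], [-75.15, 255.16], [6.16, 154.13], [-145.62, 145.62]. Speed limits (degrees/s): [136.94, 136.94, 172.46, 180, 180, 180].

## Interface

Orientations are given as a 3x3 rotation matrix whose columns are the frame's x, y, z axes.
In Python, from bench import arm, optics, spotter gives the robot as it stands.
- The arm moves only by the tool send_rows, never from a script. Its argument "moves" is a list of rows, each a list of 3 entries, a list of its own where there are three numbers: the shift along the world's x, y, z in units of 0.03 m (1.0 is 0.03 m), then the turn about the world's z in units of 45 degrees (1.0 is 45 degrees), then the opening, from 0 (shut) to 1 (fully open). In form: [[[dx, dy, dz], spin, jaw], ...]. A call has 1 to 10 rows; each row shifts and turns the commanded pose from where the row before left it; what a row does not reach is not made up. A row lasts 1/8 s, in which the tool goes at most 62.5 mm and 10.7 degrees, less where a joint would pass 70% of its speed; a pose out of reach is approached as far as the arm can. A call with a number of a shift or a turn outside -1 to 1 is refused whole. A call with a gripper value outside its range is refused whole. The fingers move at their own pace and stop on an object; the grip force is fixed at half the most. Time passes only in rows, so rows that do not move let the fingers close. It gives the time, the measured TCP pose, the force, the opening and the grip force at its end, in the units of the state.
- arm.state(): the state, without advancing time (a new reading comes with each control period).
- optics.capture(name): name is "scene" or "top"; returns (picture, depth): 400x640x3 uint8, red, green, blue; 400x640 float32, m along the optical axis (not along the pixel's ray), 0 where there is no reading.
- optics.calibration(name): a dict with "camera_matrix" (3x3 intrinsics, pixels), "k1" (the pictures are not rectified: a ray, as slopes to the right and down, at radius r is drawn at 1 + k1 r^2 times it, then the intrinsics apply), "rvec" (rotation vector, rad) and "tvec" (3), from world to camera coordinates, as OpenCV has them. Camera axes: x right, y down, z forward; pixel columns grow to the right and rows downward; lengths in m; the calibration is good to about 2 mm. A picture is of the moment at which its call begins. calibration takes no time and is no camera call.
- arm.sign_off(): hands the job in; it is judged then, once.
Trained networks look in the newest picture that a camera, given by its name, has taken for a name from the list of things; names that differ only in an ending like _2 or _b are one class to them, and where a whole thing is asked for, a point or a joint stands for the part that bears it (a point fixed in the world has none). Each returns a list of dicts, best first, with "p" (0 to 1); they miss things now and then, are a little off and sometimes report something else, mostly with a low value. They report only what shows in the picture. A call takes as long as a camera call. They do not tell look-alikes from the thing itself.
- spotter.cut_out(camera, thing): "mask" (400x640 bool, what is visible of it) and "bbox" ([left, top, right, bottom] in pixels, round what is visible of it).
The state is a dict: "time_s": time; "qpos": joint angles; "dq": joint speeds; "joint_efforts": joint torques, N m; "position": TCP position; "orientation": TCP orientation; "wrist_force": force on the tool from outside, world axes, zero at the start; "moment": the same for the moment, N m; "finger_gap": finger opening in m; "gripper_force": force on a finger pad.
Only numpy, scipy, OpenCV 4.12 (cv2) and the standard library are available. Lean on these libraries where they do the work, as an engineer would, in place of code of your own. Each camera call takes 0.05 s, during which the arm holds its last target. There are 200 camera calls.

## Working session

There is one attempt and no reset: what is moved stays moved. The work goes in short steps, Python scripts to look and compute and a tool call to move; the robot and the scene stay as the last step left them, time stands still between calls to the robot, and variables do not carry over. Pictures are saved under pics/ and viewed, at most 14 in all, crops included, and the job is handed in when it is done.

Besides the shell and the picture viewer there is one more tool, called after ">>>" by a JSON object that holds its "name" and its "arguments", one argument or row to a line. send_rows: Moves the arm, as the interface text tells. Shifts and turns lie within -1 to 1; 1 stands for 0.03 m of shift or 45 degrees of turn. Its arguments: {"type":"object","properties":{"moves":{"type":"array"}},"required":["moves"]}

```bash
mkdir -p pics; ls
cat > h.py <<'E'
import numpy as np, cv2
from bench import arm, optics, spotter
def cap(n,save=None):
    p,d=optics.capture(n)
    if save: cv2.imwrite('pics/'+save,p[:,:,::-1])
    return p,d
def world(n,d):
    c=optics.calibration(n);K=np.array(c['camera_matrix'],float);R,_=cv2.Rodrigues(np.array(c['rvec'],float));t=np.array(c['tvec'],float).ravel()
    v,u=np.mgrid[:d.shape[0],:d.shape[1]]
    xd=np.stack([(u-K[0,2])/K[0,0],(v-K[1,2])/K[1,1]],-1);x=xd.copy()
    for _ in range(10): x=xd/(1+c['k1']*(x**2).sum(-1,keepdims=True))
    P=np.concatenate([x,np.ones(x.shape[:2]+(1,))],-1)*d[...,None]
    W=(P-t)@R; W[d<=0]=np.nan
    return W
E
python3 - <<'E'
from h import *
s=arm.state();print(s['time_s'],s['position'],s['orientation'],s['finger_gap'])
for n in('scene','top'):
    p,d=cap(n,n+'0.png');np.savez(n+'0',p=p,d=d)
    W=world(n,d)
    for th in 'tall_bottle small_bottle purple_carton white_cup red_cup green_cup bottle_rack carton_tray gel_bottle dose_set'.split():
        for r in spotter.cut_out(n,th)[:4]:
            w=W[r['mask']];w=w[~np.isnan(w[:,0])]
            if len(w):
              top=w[w[:,2]>np.percentile(w[:,2],97)-.006]
              print(n,th,round(r['p'],2),r['bbox'],'med',np.median(w,0).round(3),'top',((top.max(0)+top.min(0))/2).round(3),np.ptp(top,axis=0).round(3))
E
```

```text
pics
0.0 [ 0.17365548 -0.59984417  0.25552125] [[ 9.60555747e-01  2.78087104e-01 -4.68985049e-04]
 [ 2.78087498e-01 -9.60554547e-01  1.51836714e-03]
 [-2.82473997e-05 -1.58889517e-03 -9.99998737e-01]] 0.08562911527819726
scene small_bottle 0.88 [345.9, 234.7, 363.2, 255.9] med [ 0.409 -0.149  0.039] top [ 0.42  -0.145  0.055] [0.034 0.03  0.008]
scene small_bottle 0.86 [364.2, 215.0, 381.6, 237.7] med [ 0.508 -0.15   0.037] top [ 0.52  -0.145  0.056] [0.036 0.032 0.008]
scene small_bottle 0.64 [280.9, 184.5, 293.2, 204.8] med [0.514 0.153 0.036] top [0.523 0.16  0.055] [0.03  0.032 0.007]
scene small_bottle 0.6 [257.7, 173.8, 275.4, 187.5] med [0.567 0.267 0.029] top [0.568 0.269 0.043] [0.063 0.065 0.007]
scene purple_carton 0.77 [386.6, 265.2, 422.0, 287.7] med [ 0.387 -0.301  0.034] top [ 0.394 -0.298  0.035] [0.075 0.085 0.007]
scene purple_carton 0.44 [302.2, 216.6, 325.1, 237.7] med [0.446 0.006 0.025] top [0.44  0.003 0.039] [0.063 0.062 0.008]
scene white_cup 0.77 [302.8, 215.6, 324.4, 237.5] med [0.446 0.006 0.024] top [0.44  0.003 0.039] [0.063 0.062 0.008]
scene green_cup 
[... 2174 characters left out ...]
64 [230.7, 171.2, 256.1, 191.4] med [0.574 0.27  0.011] top [0.568 0.268 0.044] [0.059 0.068 0.009]
top green_cup 0.22 [461.0, 145.5, 486.5, 170.8] med [ 0.607 -0.415  0.091] top [ 0.611 -0.423  0.094] [0.062 0.062 0.008]
top bottle_rack 0.91 [304.0, 157.9, 354.5, 186.5] med [0.599 0.001 0.005] top [0.604 0.003 0.027] [0.07  0.134 0.011]
top carton_tray 0.67 [400.1, 151.9, 438.8, 203.7] med [ 0.571 -0.268  0.015] top [ 0.568 -0.268  0.025] [0.143 0.124 0.01 ]
top gel_bottle 0.94 [159.8, 152.9, 193.7, 174.6] med [0.618 0.442 0.101] top [0.619 0.445 0.168] [0.037 0.038 0.008]
top dose_set 0.9 [458.4, 146.7, 489.8, 172.3] med [ 0.606 -0.415  0.091] top [ 0.611 -0.423  0.094] [0.062 0.062 0.008]
```

Run:
```python
import cv2
a=cv2.imread('pics/top0.png')[130:260,140:500];cv2.imwrite('pics/topc.png',cv2.resize(a,None,fx=2.2,fy=2.2,interpolation=cv2.INTER_CUBIC))
a=cv2.imread('pics/scene0.png')[120:300,190:510];cv2.imwrite('pics/scenec.png',cv2.resize(a,None,fx=2.5,fy=2.5,interpolation=cv2.INTER_CUBIC))
```

```text
(no output)
```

View pics/topc.png

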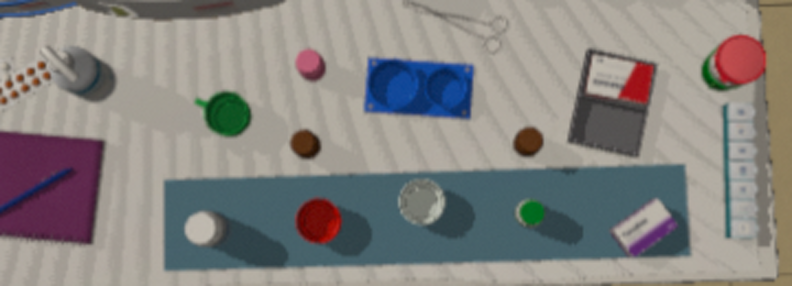

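View pics/scenec.png

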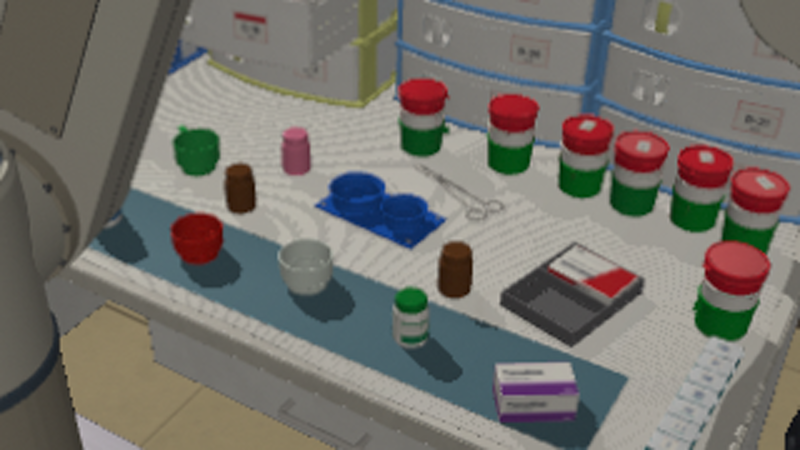

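Top image (pixels): the small-bottle candidates are the green-capped one at (379,226) on the mat, two brown ones at (279,195) and (381,196), and a pink one at (280,162). Only the one at (379,226) fits the description. The tall bottle is at (234,232), red cup (285,231), white cup (331,222), carton (433,233), green cup (243,181), with its tab up-left. The enlarged crops confirm this. Next I'll fit the poses.

```bash
cat > fit.py <<'E'
from h import *
from scipy.optimize import least_squares
def near(W,x,y,r,z0,z1):
    m=(np.hypot(W[...,0]-x,W[...,1]-y)<r)&(W[...,2]>z0)&(W[...,2]<z1)
    return W[m]
def circ(P,r=None):
    x0=[*P[:,:2].mean(0)]+([] if r else [.03])
    f=lambda q:np.hypot(P[:,0]-q[0],P[:,1]-q[1])-(r or q[2])
    s=least_squares(f,x0,loss='soft_l1',f_scale=.002);return s.x.round(4),len(P),round(float(np.abs(s.fun).mean()),4)
def rect(P):
    (c,sz,a)=cv2.minAreaRect(P[:,:2].astype(np.float32)*1000);return np.round(c,1),np.round(sz,1),round(a,1)
E
python3 - <<'E'
from fit import *
for n in('scene','top'):
    z=np.load(n+'0.npz');W=world(n,z['d'])
    print(n)
    print('desk z',np.nanmedian(near(W,.5,.05,.03,-.02,.02)[:,2]),'mat',np.nanmedian(near(W,.43,.07,.025,-.02,.02)[:,2]))
    for nm,x,y,z0,z1,r in (('white',.439,.002,.034,.05,.03),('red',.418,.145,.032,.05,.03),('green',.568,.268,.038,.05,.03),('wide',.604,.04,.021,.035,None),('narrow',.604,-.034,.021,.035,None)):
        P=near(W,x,y,.042 if r else .037,z0,z1)
        if len(P)>5: print(nm,circ(P,r),circ(P),P[:,2].max().round(4))
    for nm,x,y,z0 in (('tall',.413,.292,.072),('small',.42,-.1455,.05)):
        P=near(W,x,y,.04,z0,.1)
        if len(P)>5: print(nm,cv2.minEnclosingCircle(P[:,:2].astype(np.float32)),P[:,:2].mean(0).round(4),np.median(P[:,2]).round(4))
    print('carton',rect(near(W,.397,-.298,.07,.03,.045)))
    print('tray',rect(near(W,.57,-.268,.1,.012,.03)))
    print('rack',rect(near(W,.604,.003,.1,.004,.035)))
E
```

```text
scene
desk z 0.0002829848176386836 mat 0.0007176985834857468
white (array([0.44  , 0.0028]), 92, 0.0011) (array([0.44  , 0.0028, 0.0296]), 92, 0.001) 0.0429
red (array([0.4188, 0.144 ]), 95, 0.0013) (array([0.4188, 0.144 , 0.0297]), 95, 0.0013) 0.0411
green (array([0.5691, 0.2676]), 79, 0.0017) (array([0.5691, 0.2676, 0.03  ]), 79, 0.0017) 0.0461
wide (array([0.6053, 0.0387, 0.0327]), 98, 0.0014) (array([0.6053, 0.0387, 0.0327]), 98, 0.0014) 0.0301
narrow (array([ 0.5976, -0.0346,  0.0265]), 93, 0.0018) (array([ 0.5976, -0.0346,  0.0265]), 93, 0.0018) 0.0301
small ((0.4198191463947296, -0.14417284727096558), 0.01702045649290085) [ 0.4181 -0.1444] 0.0557
carton (array([ 395.3, -297.7]), array([48.7, 75.8]), 33.6)
tray (array([ 571. , -266.1]), array([101.7, 136.6]), 75.0)
rack (array([614.9,  11.8]), array([175.3, 105.2]), 82.8)
top
desk z -0.0003427648288504237 mat 0.0005863149234694538
white (array([0.4388, 0.0009]), 49, 0.0005) (array([0.4388, 0.0009, 0.0297]), 49, 0.0005) 0.0472
red (array([0.4177, 0.1415]), 55, 0.0007) (array([0.4177, 0.1415, 0.0296]), 55, 0.0007) 0.0424
green (array([0.5682, 0.2656]), 72, 0.0021) (array([0.5682, 0.2656, 0.0302]), 72, 0.0021) 0.0481
wide (array([0.6042, 0.0365, 0.0326]), 102, 0.0014) (array([0.6042, 0.0365, 0.0326]), 102, 0.0014) 0.0308
narrow (array([ 0.5967, -0.0364,  0.0264]), 96, 0.0021) (array([ 0.5967, -0.0364,  0.0264]), 96, 0.0021) 0.0327
tall ((0.41306430101394653, 0.29267871379852295), 0.02108175866305828) [0.4132 0.2921] 0.0769
small ((0.41979849338531494, -0.14544686675071716), 0.016603605821728706) [ 0.4204 -0.1447] 0.0558
carton (array([ 397.4, -298.9]), array([47.1, 75.3]), 33.6)
tray (array([ 570.2, -268.1]), array([ 99.2, 134.1]), 75.3)
rack (array([603.9,   0.9]), array([183.3, 187.1]), 20.7)
```

>>> {"name": "send_rows", "arguments": {
  "moves": [
    [[1,1,0],0.205,1],
    [[1,1,0],0.205,1],
    [[1,1,0],0.205,1],
    [[1,1,0],0.205,1],
    [[1,1,0],0.205,1],
    [[1,1,0],0.205,1],
    [[1,1,0],0.205,1],
    [[1,1,0],0.205,1],
    [[0,1,0],0,1],
    [[0,1,0],0,1]
  ]
}}

```text
time_s: 2.35
position: [0.4142, -0.2992, 0.2563]
orientation: [[0.0, 1.0, 0.0], [1.0, -0.0, -0.0], [-0.0, 0.0, -1.0]]
wrist_force: [0.4, 0.2, -0.5]
finger_gap: 0.0856
gripper_force: 0.0
```

>>> {"name": "send_rows", "arguments": {
  "moves": [
    [[0,1,0],0,1],
    [[0,1,0],0,1],
    [[0,1,0],0,1],
    [[0,1,0],0,1],
    [[0,1,0],0,1],
    [[0,1,0],0,1],
    [[0,1,0],0,1],
    [[0,1,0],0,1],
    [[0,1,0],0,1],
    [[0,1,0],0,1]
  ]
}}

```text
time_s: 3.6
position: [0.4139, 0.0006, 0.2565]
orientation: [[0.001, 1.0, 0.001], [1.0, -0.001, -0.0], [-0.0, 0.001, -1.0]]
wrist_force: [0.2, -0.6, -0.1]
finger_gap: 0.085
gripper_force: 0.0
```

>>> {"name": "send_rows", "arguments": {
  "moves": [
    [[0,1,0],0,1],
    [[0,1,0],0,1],
    [[0,1,0],0,1],
    [[0,1,0],0,1],
    [[0,1,0],0,1],
    [[0,1,0],0,1],
    [[0,1,-0.5],0,1],
    [[0,1,-0.5],0,1],
    [[0,1,-0.5],0,1],
    [[0,0.77,-0.5],0,1]
  ]
}}

```text
time_s: 4.85
position: [0.4139, 0.2941, 0.196]
orientation: [[0.0, 1.0, 0.001], [1.0, -0.0, 0.0], [0.0, 0.001, -1.0]]
wrist_force: [1.3, 0.3, -0.5]
finger_gap: 0.0853
gripper_force: 0.0
```

>>> {"name": "send_rows", "arguments": {
  "moves": [
    [[0,0,-1],0,1],
    [[0,0,-1],0,1],
    [[0,0,-1],0,1],
    [[0,0,-1],0,1],
    [[0,0,-0.59],0,1],
    [[0,0,0],0,0],
    [[0,0,0],0,0],
    [[0,0,0],0,0],
    [[0,0,0],0,0],
    [[0,0,0],0,0]
  ]
}}

```text
time_s: 6.1
position: [0.4144, 0.2932, 0.06]
orientation: [[0.001, 1.0, 0.002], [1.0, -0.001, 0.001], [0.001, 0.002, -1.0]]
wrist_force: [-1.7, -1.2, 7.7]
finger_gap: 0.0451
gripper_force: 61.6
```

Run:
```python
from h import *
p,d=cap('scene');np.savez('s1',p=p,d=d)
c=optics.calibration('scene')
q,_=cv2.projectPoints(np.array([[.414,.293,.05]]),np.array(c['rvec'],float),np.array(c['tvec'],float),np.array(c['camera_matrix'],float),np.array([c['k1'],0,0,0.]));u,v=q.ravel().astype(int);print(u,v)
cv2.imwrite('pics/g1.png',cv2.resize(p[max(0,v-50):v+50,max(0,u-65):u+65,::-1],None,fx=6,fy=6,interpolation=cv2.INTER_CUBIC))
```

```text
229 193
```

View pics/g1.png

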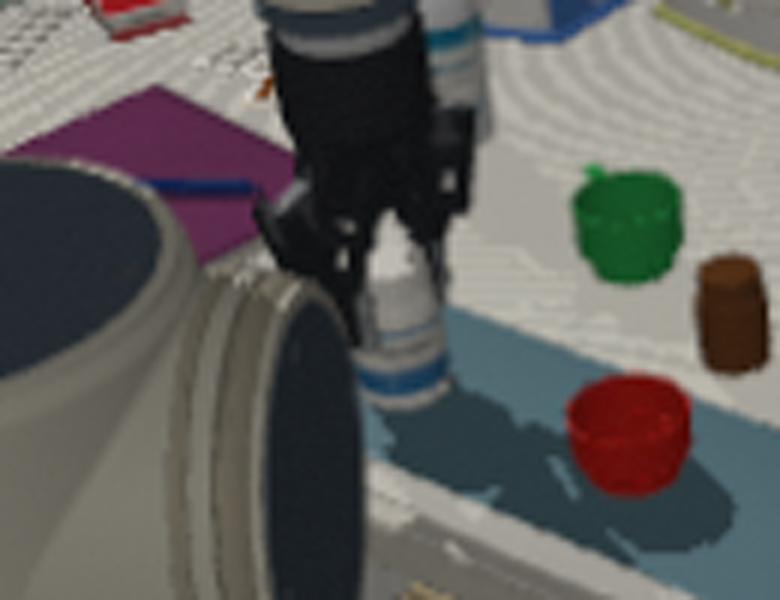

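>>> {"name": "send_rows", "arguments": {
  "moves": [
    [[0,0,0.5],0,0],
    [[0,0,1],0,0],
    [[0,0,1],0,0],
    [[0,0,1],0,0],
    [[0,0,1],0,0],
    [[0.7,-1,0.23],0,0],
    [[0.7,-1,0],0,0],
    [[0.7,-1,0],0,0],
    [[0.7,-1,0],0,0],
    [[0.7,-1,0],0,0]
  ]
}}

```text
time_s: 7.4
position: [0.5195, 0.1417, 0.2019]
orientation: [[0.001, 1.0, 0.001], [1.0, -0.001, 0.0], [0.0, 0.001, -1.0]]
wrist_force: [-0.9, 0.4, -0.3]
finger_gap: 0.0449
gripper_force: 61.5
```

>>> {"name": "send_rows", "arguments": {
  "moves": [
    [[0.7,-1,0],0,0],
    [[0.7,-1,0],0,0],
    [[0.7,-1,0],0,0],
    [[0.7,-0.52,0],0,0],
    [[0.07,0,-1],0,0],
    [[0,0,-1],0,0],
    [[0,0,-0.8],0,0],
    [[0,0,-0.4],0,0],
    [[0,0,0],0,0]
  ]
}}

```text
time_s: 8.52
position: [0.6047, 0.0372, 0.1046]
orientation: [[0.001, 1.0, -0.001], [1.0, -0.001, -0.0], [-0.0, -0.001, -1.0]]
wrist_force: [0.9, 0.7, -0.0]
finger_gap: 0.045
gripper_force: 61.6
```

Run:
```python
from fit import *
p,d=cap('scene');W=world('scene',d)
cv2.imwrite('pics/g2.png',cv2.resize(p[150:230,290:400,::-1],None,fx=7,fy=7,interpolation=cv2.INTER_CUBIC))
```

```text
(no output)
```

View pics/g2.png

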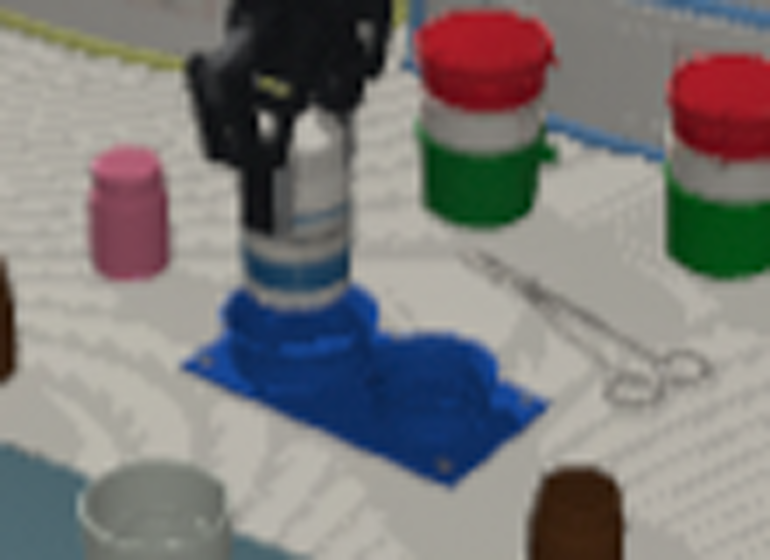

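The blue-label bottle at crop (297,230) hangs centred over the wide socket at (300,305). I'll lower it and release.

>>> {"name": "send_rows", "arguments": {
  "moves": [
    [[0,0,-0.4],0,0],
    [[0,0,-0.4],0,0],
    [[0,0,-0.3],0,0],
    [[0,0,-0.2],0,0],
    [[0,0,0],0,0],
    [[0,0,0],0,0.8],
    [[0,0,0],0,0.8],
    [[0,0,0],0,0.8],
    [[0,0,0.3],0,0.8],
    [[0,0,1],0,0.8]
  ]
}}

```text
time_s: 9.82
position: [0.6038, 0.0371, 0.104]
orientation: [[0.001, 1.0, -0.003], [1.0, -0.001, -0.0], [-0.0, -0.003, -1.0]]
wrist_force: [0.2, -0.0, -0.2]
finger_gap: 0.0682
gripper_force: 0.0
```

>>> {"name": "send_rows", "arguments": {
  "moves": [
    [[0,0,1],0,0.8],
    [[-0.17,-0.08,1],0,1],
    [[-1,-1,0],0,1],
    [[-1,-1,0],0,1],
    [[-1,-1,0],0,1],
    [[-1,-1,0],0,1],
    [[-1,-1,0],0,1],
    [[-1,-1,0],0,1],
    [[0,0,-0.5],0,1],
    [[0,0,0],0,1]
  ]
}}

```text
time_s: 11.08
position: [0.4197, -0.1451, 0.1491]
orientation: [[0.002, 1.0, -0.001], [1.0, -0.002, 0.0], [0.0, -0.001, -1.0]]
wrist_force: [0.0, 0.5, 0.2]
finger_gap: 0.0852
gripper_force: 0.0
```

Run:
```python
from fit import *
print(arm.state()['position'])
p,d=cap('top');W=world('top',d)
P=near(W,.604,.037,.04,.075,.1);print('tall in rack',cv2.minEnclosingCircle(P[:,:2].astype(np.float32)),np.median(P[:,2]),len(P))
for r in spotter.cut_out('top','bottle_rack')[:1]+spotter.cut_out('scene','bottle_rack')[:1]: print(r['bbox'])
```

```text
[ 0.41973718 -0.14508263  0.1491219 ]
tall in rack ((0.60196852684021, 0.03612580895423889), 0.020955726504325867) 0.08277581848739846 159
[305.0, 158.2, 354.4, 183.0]
[317.5, 191.9, 367.9, 219.1]
```

>>> {"name": "send_rows", "arguments": {
  "moves": [
    [[0,0,-1],0,1],
    [[0,0,-1],0,1],
    [[0,0,-0.8],0,1],
    [[0,0,-0.5],0,1],
    [[0,0,0],0,0],
    [[0,0,0],0,0],
    [[0,0,0],0,0],
    [[0,0,0],0,0],
    [[0,0,0],0,0],
    [[0,0,0],0,0]
  ]
}}

```text
time_s: 12.48
position: [0.4206, -0.1455, 0.0517]
orientation: [[0.001, 1.0, 0.002], [1.0, -0.001, -0.001], [-0.001, 0.002, -1.0]]
wrist_force: [-0.0, 1.3, 5.6]
finger_gap: 0.035
gripper_force: 59.1
```

>>> {"name": "send_rows", "arguments": {
  "moves": [
    [[0,0,0.5],0,0],
    [[0,0,1],0,0],
    [[0,0,1],0,0],
    [[0,0,1],0,0],
    [[0,0,0.5],0,0],
    [[0.985,0.61,0],0,0],
    [[0.985,0.61,0],0,0],
    [[0.985,0.61,0],0,0],
    [[0.985,0.61,0],0,0],
    [[0.985,0.61,0],0,0]
  ]
}}

```text
time_s: 13.72
position: [0.5681, -0.053, 0.1705]
orientation: [[0.001, 1.0, -0.001], [1.0, -0.001, -0.0], [-0.0, -0.001, -1.0]]
wrist_force: [-0.1, -0.1, -1.2]
finger_gap: 0.0355
gripper_force: 60.3
```

>>> {"name": "send_rows", "arguments": {
  "moves": [
    [[0.985,0.61,0],0,0],
    [[0,0,-0.6],0,0],
    [[0,0,-1],0,0],
    [[0,0,-0.8],0,0],
    [[0,0,0],0,0]
  ]
}}

```text
time_s: 14.35
position: [0.5944, -0.0357, 0.0962]
orientation: [[0.001, 1.0, -0.006], [1.0, -0.001, 0.0], [0.0, -0.006, -1.0]]
wrist_force: [0.8, 0.2, -0.1]
finger_gap: 0.0349
gripper_force: 60.3
```

Run:
```python
from fit import *
p,d=cap('scene');W=world('scene',d)
cv2.imwrite('pics/g3.png',cv2.resize(p[150:230,290:400,::-1],None,fx=7,fy=7,interpolation=cv2.INTER_CUBIC))
```

```text
(no output)
```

View pics/g3.png

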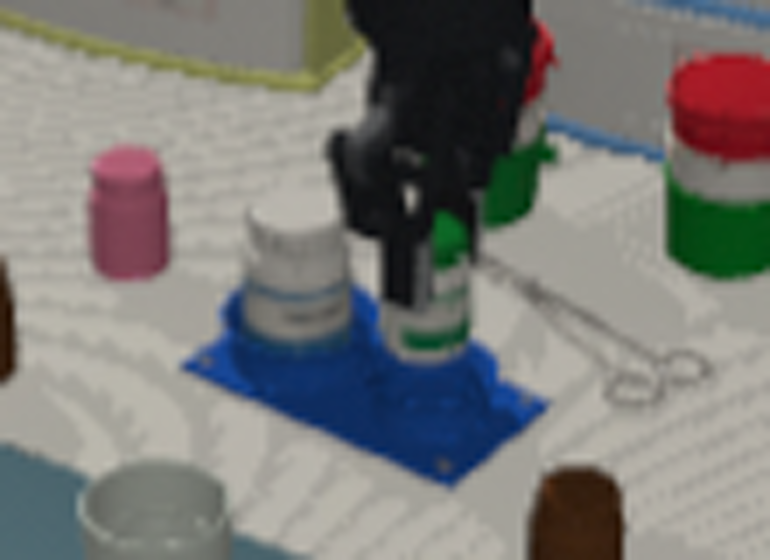

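Small green-capped bottle at crop (430,300), over the narrow socket; tall bottle seated at (298,270).

>>> {"name": "send_rows", "arguments": {
  "moves": [
    [[0,0,-0.2],0,0],
    [[0,0,0],0,0]
  ]
}}

```text
time_s: 14.65
position: [0.5972, -0.0356, 0.093]
orientation: [[0.001, 1.0, 0.001], [1.0, -0.001, -0.0], [-0.0, 0.001, -1.0]]
wrist_force: [-0.1, -0.8, -1.3]
finger_gap: 0.0352
gripper_force: 60.3
```

>>> {"name": "send_rows", "arguments": {
  "moves": [
    [[0,0,-0.3],0,0],
    [[0,0,-0.3],0,0],
    [[0,0,-0.3],0,0],
    [[0,0,-0.28],0,0],
    [[0,0,0],0,0],
    [[0,0,0],0,0.7],
    [[0,0,0],0,0.7],
    [[0,0,0],0,0.7],
    [[0,0,0.3],0,0.7],
    [[0,0,1],0,0.7]
  ]
}}

```text
time_s: 15.9
position: [0.596, -0.0353, 0.0956]
orientation: [[0.001, 1.0, -0.003], [1.0, -0.001, 0.0], [0.0, -0.003, -1.0]]
wrist_force: [0.4, 0.1, 0.1]
finger_gap: 0.0598
gripper_force: 0.0
```

>>> {"name": "send_rows", "arguments": {
  "moves": [
    [[0,0,1],0,0.8],
    [[-0.69,-0.76,1],0,1],
    [[-0.75,-1,0],0.093,1],
    [[-0.75,-1,0],0.093,1],
    [[-0.75,-1,0],0.093,1],
    [[-0.75,-1,0],0.093,1],
    [[-0.75,-1,0],0.093,1],
    [[-0.75,-1,0],0.093,1],
    [[-0.75,-1,0],0.093,1],
    [[-0.75,-1,0],0.093,1]
  ]
}}

```text
time_s: 17.15
position: [0.3958, -0.2993, 0.1569]
orientation: [[-0.553, 0.833, 0.001], [0.833, 0.553, -0.001], [-0.001, 0.0, -1.0]]
wrist_force: [0.3, 1.6, 0.3]
finger_gap: 0.0852
gripper_force: 0.0
```

Run:
```python
from fit import *
s=arm.state();print(s['position'],np.degrees(np.arctan2(s['orientation'][1][1],s['orientation'][0][1])))
p,d=cap('top');W=world('top',d)
for x,y,z in((.6,.037,.075),(.596,-.036,.054)):
  P=near(W,x,y,.035,z,.1);print('in rack',cv2.minEnclosingCircle(P[:,:2].astype(np.float32)),np.median(P[:,2]),len(P))
```

```text
[ 0.39581354 -0.29926791  0.15685591] 33.566391007643524
in rack ((0.6023828387260437, 0.036492928862571716), 0.020845696330070496) 0.08231540835993689 157
in rack ((0.5947487950325012, -0.03490468114614487), 0.01667974330484867) 0.0600623095947128 96
```

>>> {"name": "send_rows", "arguments": {
  "moves": [
    [[0,0,-1],0,1],
    [[0,0,-1],0,1],
    [[0,0,-1],0,1],
    [[0,0,-0.72],0,1],
    [[0,0,0],0,0],
    [[0,0,0],0,0],
    [[0,0,0],0,0],
    [[0,0,0],0,0],
    [[0,0,0],0,0],
    [[0,0,0],0,0]
  ]
}}

```text
time_s: 18.45
position: [0.3972, -0.2987, 0.0459]
orientation: [[-0.551, 0.835, 0.002], [0.835, 0.551, -0.001], [-0.002, 0.001, -1.0]]
wrist_force: [-0.9, 1.4, 7.9]
finger_gap: 0.0446
gripper_force: 62.0
```

>>> {"name": "send_rows", "arguments": {
  "moves": [
    [[0,0,0.5],0,0],
    [[0,0,1],0,0],
    [[0,0,1],0,0],
    [[0,0,1],0,0],
    [[0.8,0.22,0],-0.18,0],
    [[0.8,0.22,0],-0.18,0],
    [[0.8,0.22,0],-0.18,0],
    [[0.8,0.22,0],-0.18,0],
    [[0.8,0.22,0],-0.18,0],
    [[0.76,0.22,0],-0.177,0]
  ]
}}

```text
time_s: 19.7
position: [0.5401, -0.2584, 0.1509]
orientation: [[0.264, 0.965, 0.001], [0.965, -0.264, -0.0], [-0.0, 0.001, -1.0]]
wrist_force: [0.1, -0.7, -0.3]
finger_gap: 0.0443
gripper_force: 61.3
```

>>> {"name": "send_rows", "arguments": {
  "moves": [
    [[0,0,-1],0,0],
    [[0,0,-0.7],0,0],
    [[0,0,0],0,0],
    [[0,0,0],0,0]
  ]
}}

```text
time_s: 20.2
position: [0.5397, -0.259, 0.0999]
orientation: [[0.26, 0.966, 0.001], [0.966, -0.26, -0.001], [-0.0, 0.001, -1.0]]
wrist_force: [-0.4, 0.5, 0.2]
finger_gap: 0.0444
gripper_force: 61.3
```

Run:
```python
from fit import *
s=arm.state();print(s['position'],np.degrees(np.arctan2(s['orientation'][1][1],s['orientation'][0][1])))
p,d=cap('scene')
cv2.imwrite('pics/g4.png',cv2.resize(p[190:270,370:480,::-1],None,fx=7,fy=7,interpolation=cv2.INTER_CUBIC))
```

```text
[ 0.53972717 -0.25895516  0.09986266] -15.046792692618695
```

View pics/g4.png

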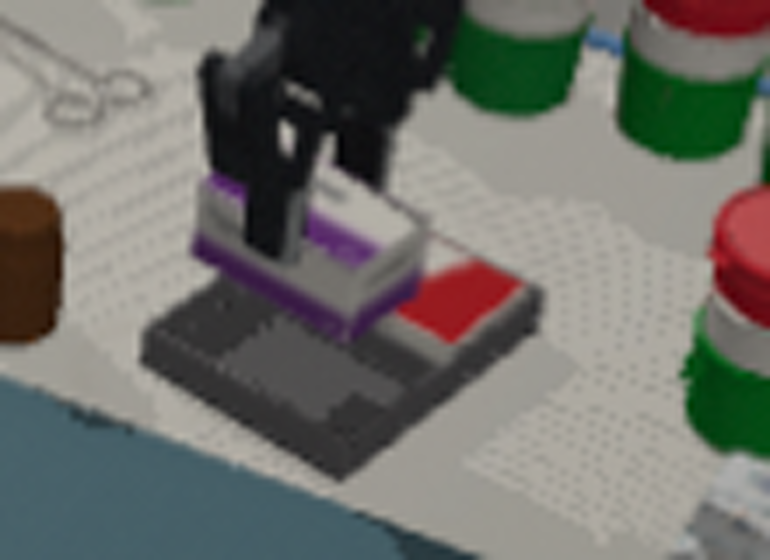

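The purple carton at crop (310,250) is parallel to the tray and over the empty bay. Lowering it.

>>> {"name": "send_rows", "arguments": {
  "moves": [
    [[0,0,-0.6],0,0],
    [[0,0,-0.5],0,0],
    [[0,0,-0.35],0,0],
    [[0,0,-0.18],0,0],
    [[0,0,0],0,0],
    [[0,0,0],0,0.75],
    [[0,0,0],0,0.75],
    [[0,0,0],0,0.75],
    [[0,0,0.4],0,0.75],
    [[0,0,1],0,0.75]
  ]
}}

```text
time_s: 21.5
position: [0.5384, -0.2582, 0.0915]
orientation: [[0.26, 0.966, -0.002], [0.966, -0.26, 0.001], [0.001, -0.003, -1.0]]
wrist_force: [0.3, -0.7, -0.4]
finger_gap: 0.0641
gripper_force: 0.0
```

>>> {"name": "send_rows", "arguments": {
  "moves": [
    [[0,0,1],0,0.8],
    [[0,0.69,1],0.014,1],
    [[-0.4,1,0.6],0.04,1],
    [[-0.42,1,0],0.04,1],
    [[-0.42,1,0],0.04,1],
    [[-0.42,1,0],0.04,1],
    [[-0.42,1,0],0.04,1],
    [[-0.42,1,0],0.04,1],
    [[-0.42,1,0],0.04,1],
    [[-0.42,1,0],0.04,1]
  ]
}}

```text
time_s: 22.75
position: [0.4388, 0.003, 0.1705]
orientation: [[-0.001, 1.0, 0.001], [1.0, 0.001, 0.0], [0.0, 0.001, -1.0]]
wrist_force: [0.4, -1.9, 0.1]
finger_gap: 0.0855
gripper_force: 0.0
```

Run:
```python
from fit import *
s=arm.state();print(s['position'],np.degrees(np.arctan2(s['orientation'][1][1],s['orientation'][0][1])))
for n in('top','scene'):
  p,d=cap(n);W=world(n,d)
  P=near(W,.539,-.259,.07,.028,.05);print('carton',rect(P),np.median(P[:,2]))
  P=near(W,.439,.002,.042,.034,.05);print('white',len(P)>5 and circ(P,.03))
cv2.imwrite('pics/g5.png',cv2.resize(p[190:270,370:480,::-1],None,fx=7,fy=7,interpolation=cv2.INTER_CUBIC))
```

```text
[0.43878303 0.00297003 0.17045923] 0.04189418631457308
carton (array([ 554. , -263.8]), array([75.2, 82.3]), 74.7) 0.03873392333981182
white False
carton (array([ 538.3, -256.8]), array([77.6, 48.7]), 74.6) 0.03885620737633971
white (array([0.4402, 0.0029]), 98, 0.0011)
```

View pics/g5.png

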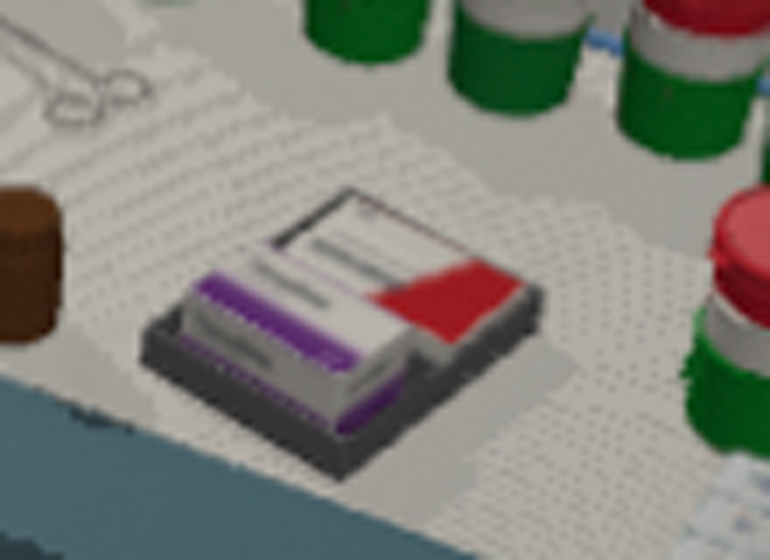

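The carton lies flat at crop (290,340) in the bay, top at 39 mm. Next the white cup.

>>> {"name": "send_rows", "arguments": {
  "moves": [
    [[0,0,-1],0,1],
    [[0,0,-1],0,1],
    [[0,0,-1],0,1],
    [[0,0,-0.8],0,1],
    [[0,0,-0.48],0,1],
    [[0,0,0],0,0],
    [[0,0,0],0,0],
    [[0,0,0],0,0],
    [[0,0,0],0,0],
    [[0,0,0],0,0]
  ]
}}

```text
time_s: 24.1
position: [0.4397, 0.0019, 0.0423]
orientation: [[0.0, 1.0, 0.002], [1.0, -0.0, -0.0], [-0.0, 0.002, -1.0]]
wrist_force: [-1.2, -1.4, 8.8]
finger_gap: 0.0594
gripper_force: 64.9
```

>>> {"name": "send_rows", "arguments": {
  "moves": [
    [[0,0,0.5],0,0],
    [[0,0,1],0,0],
    [[0,0,1],0,0],
    [[0,0,1],0,0],
    [[0,0,0.5],0,0],
    [[0.48,0.98,0],0,0],
    [[0.48,0.98,0],0,0],
    [[0.48,0.98,0],0,0],
    [[0.48,0.98,0],0,0],
    [[0.48,0.98,0],0,0]
  ]
}}

```text
time_s: 25.35
position: [0.5115, 0.1502, 0.1625]
orientation: [[-0.0, 1.0, 0.001], [1.0, 0.0, 0.0], [0.0, 0.001, -1.0]]
wrist_force: [0.4, 0.8, -0.6]
finger_gap: 0.0594
gripper_force: 64.7
```

>>> {"name": "send_rows", "arguments": {
  "moves": [
    [[0.48,0.98,0],0,0],
    [[0.48,0.98,0],0,0],
    [[0.48,0.98,0],0,0],
    [[0.47,0.98,0],0,0],
    [[0,0,-1],0,0],
    [[0,0,-0.7],0,0],
    [[0,0,0],0,0],
    [[0,0,0],0,0]
  ]
}}

```text
time_s: 26.35
position: [0.5686, 0.2665, 0.111]
orientation: [[0.001, 1.0, 0.001], [1.0, -0.001, 0.0], [0.0, 0.001, -1.0]]
wrist_force: [-0.8, 0.0, -0.0]
finger_gap: 0.0592
gripper_force: 64.7
```

Run:
```python
from fit import *
s=arm.state();print(s['position'],np.degrees(np.arctan2(s['orientation'][1][1],s['orientation'][0][1])))
p,d=cap('scene');W=world('scene',d)
P=near(W,.5687,.2666,.042,.038,.05);print('green',len(P)>5 and circ(P,.03))
P=near(W,.5687,.2666,.042,.095,.13);print('white',len(P)>5 and (circ(P,.03),np.percentile(P[:,2],[5,50,95])))
cv2.imwrite('pics/g6.png',cv2.resize(p[130:210,210:320,::-1],None,fx=7,fy=7,interpolation=cv2.INTER_CUBIC))
```

```text
[0.56862539 0.26648368 0.11099444] -0.036416746255138514
green (array([0.5694, 0.2677]), 64, 0.0013)
white ((array([0.5675, 0.2677]), 182, 0.0032), array([0.09646352, 0.10602347, 0.12597442]))
```

View pics/g6.png

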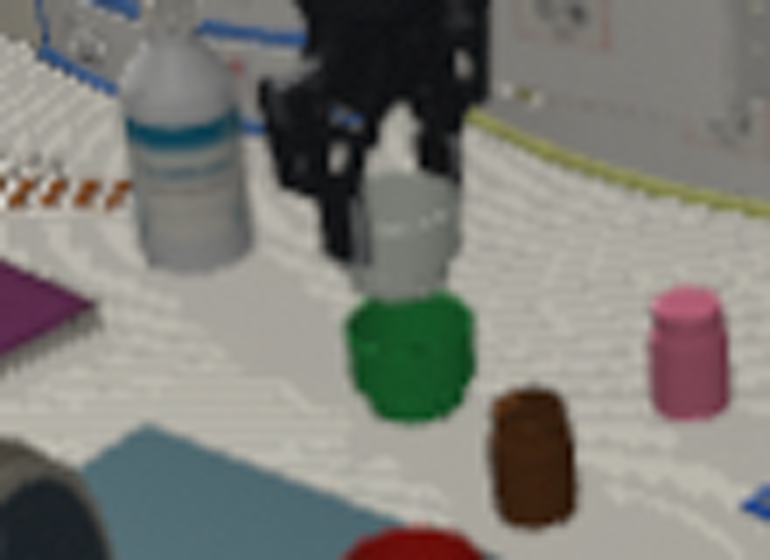

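The white cup at crop (408,230) is centred above the green cup at (410,345). Lowering it in.

>>> {"name": "send_rows", "arguments": {
  "moves": [
    [[0,0,-0.4],0,0],
    [[0,0,-0.4],0,0],
    [[0,0,-0.25],0,0],
    [[0,0,-0.15],0,0],
    [[0,0,-0.05],0,0],
    [[0,0,0],0,0]
  ]
}}

```text
time_s: 27.15
position: [0.5684, 0.2668, 0.0729]
orientation: [[0.0, 1.0, 0.0], [1.0, -0.0, 0.0], [0.0, 0.0, -1.0]]
wrist_force: [-0.6, 0.4, -0.7]
finger_gap: 0.0594
gripper_force: 64.7
```

>>> {"name": "send_rows", "arguments": {
  "moves": [
    [[0,0,0],0,0.9],
    [[0,0,0],0,0.95],
    [[0,0,0],0,0.95],
    [[0,0,0.4],0,0.95],
    [[0,0,1],0,0.95],
    [[0,0,1],0,1],
    [[0,0,1],0,1]
  ]
}}

```text
time_s: 28.02
position: [0.5684, 0.2667, 0.1765]
orientation: [[0.0, 1.0, 0.001], [1.0, -0.0, 0.0], [0.0, 0.001, -1.0]]
wrist_force: [1.3, 0.0, 0.8]
finger_gap: 0.0854
gripper_force: 0.0
```

Run:
```python
from fit import *
s=arm.state();print(s['position'])
p,d=cap('scene');W=world('scene',d)
P=near(W,.5687,.2666,.04,.064,.08);print('white',circ(P,.03),circ(P),np.percentile(P[:,2],[50,95]))
P=near(W,.418,.143,.042,.032,.05);print('red',circ(P,.03))
```

```text
[0.56843155 0.26672536 0.17653665]
white (array([0.5672, 0.2681]), 79, 0.0016) (array([0.5671, 0.268 , 0.0299]), 79, 0.0016) [0.06844962 0.07210129]
red (array([0.4189, 0.1441]), 96, 0.0013)
```

>>> {"name": "send_rows", "arguments": {
  "moves": [
    [[-1,-0.83,0],0,1],
    [[-1,-0.83,0],0,1],
    [[-1,-0.83,0],0,1],
    [[-1,-0.83,0],0,1],
    [[-1.0,-0.81,0],0,1],
    [[0,0,-0.8],0,1],
    [[0,0,-1],0,1],
    [[0,0,-1],0,1],
    [[0,0,-1],0,1],
    [[0,0,-0.68],0,1]
  ]
}}

```text
time_s: 29.32
position: [0.4185, 0.1428, 0.0397]
orientation: [[0.0, 1.0, 0.0], [1.0, -0.0, 0.0], [0.0, 0.0, -1.0]]
wrist_force: [-0.1, 0.8, 0.2]
finger_gap: 0.0854
gripper_force: 0.0
```

>>> {"name": "send_rows", "arguments": {
  "moves": [
    [[0,0,0],0,0],
    [[0,0,0],0,0],
    [[0,0,0],0,0],
    [[0,0,0],0,0],
    [[0,0,0],0,0]
  ]
}}

```text
time_s: 29.95
position: [0.4191, 0.143, 0.0412]
orientation: [[0.0, 1.0, 0.002], [1.0, -0.0, 0.001], [0.001, 0.002, -1.0]]
wrist_force: [-0.1, -1.0, 8.5]
finger_gap: 0.0587
gripper_force: 65.0
```

>>> {"name": "send_rows", "arguments": {
  "moves": [
    [[0,0,0.5],0,0],
    [[0,0,1],0,0],
    [[0,0,1],0,0],
    [[0,0,1],0,0],
    [[0,0,1],0,0],
    [[1,0.83,0],0,0],
    [[1,0.83,0],0,0],
    [[1,0.83,0],0,0],
    [[1,0.83,0],0,0],
    [[0.97,0.81,0],0,0]
  ]
}}

```text
time_s: 31.2
position: [0.5681, 0.2674, 0.1764]
orientation: [[0.0, 1.0, 0.0], [1.0, -0.0, 0.0], [0.0, 0.0, -1.0]]
wrist_force: [-0.1, -0.4, 0.8]
finger_gap: 0.0586
gripper_force: 64.5
```

>>> {"name": "send_rows", "arguments": {
  "moves": [
    [[0,0,-0.8],0,0],
    [[0,0,-0.6],0,0],
    [[0,0,0],0,0],
    [[0,0,0],0,0]
  ]
}}

```text
time_s: 31.7
position: [0.5674, 0.2665, 0.134]
orientation: [[0.0, 1.0, 0.0], [1.0, -0.0, 0.0], [0.0, 0.0, -1.0]]
wrist_force: [0.2, 0.2, 0.4]
finger_gap: 0.0585
gripper_force: 64.4
```

Run:
```python
from fit import *
s=arm.state();print(s['position'])
p,d=cap('scene')
cv2.imwrite('pics/g7.png',cv2.resize(p[130:210,210:320,::-1],None,fx=7,fy=7,interpolation=cv2.INTER_CUBIC))
```

```text
[0.56744489 0.26650395 0.13397031]
```

View pics/g7.png

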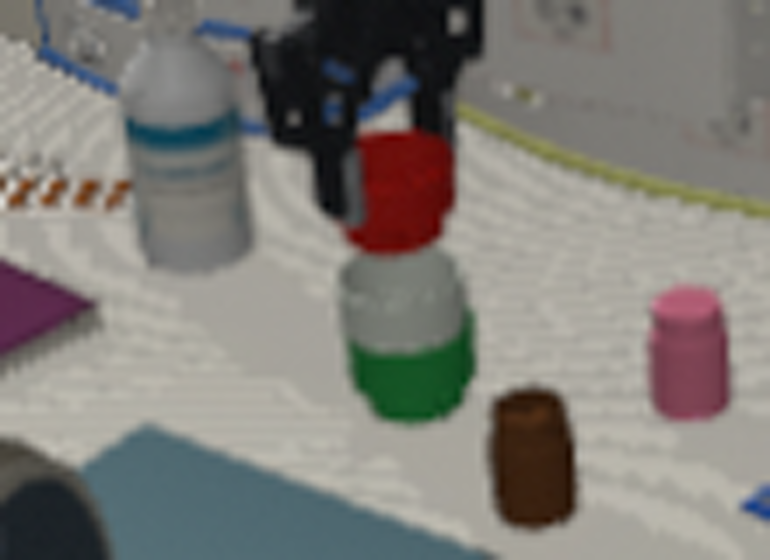

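The white cup is seated at crop (403,310) in the green one; the red cup at (400,190) is centred over it.

>>> {"name": "send_rows", "arguments": {
  "moves": [
    [[0,0,-0.4],0,0],
    [[0,0,-0.4],0,0],
    [[0,0,-0.25],0,0],
    [[0,0,-0.13],0,0],
    [[0,0,-0.03],0,0],
    [[0,0,0],0,0]
  ]
}}

```text
time_s: 32.5
position: [0.567, 0.2665, 0.0981]
orientation: [[0.0, 1.0, -0.001], [1.0, -0.0, -0.0], [-0.0, -0.001, -1.0]]
wrist_force: [-5.4, -1.9, 12.2]
finger_gap: 0.0582
gripper_force: 65.8
```

>>> {"name": "send_rows", "arguments": {
  "moves": [
    [[0,0,0.03],0,0],
    [[0,0,0],0,0.9],
    [[0,0,0],0,0.95],
    [[0,0,0],0,0.95],
    [[0,0,0.4],0,0.95],
    [[0,0,1],0,0.95],
    [[0,0,1],0,1],
    [[0,0,1],0,1]
  ]
}}

```text
time_s: 33.5
position: [0.5675, 0.2667, 0.2017]
orientation: [[0.0, 1.0, 0.001], [1.0, -0.0, 0.0], [0.0, 0.001, -1.0]]
wrist_force: [0.5, 0.5, 0.4]
finger_gap: 0.0856
gripper_force: 0.0
```

Run:
```python
from fit import *
s=arm.state();print(s['position'],s['wrist_force'])
p,d=cap('scene');W=world('scene',d);hsv=cv2.cvtColor(p,cv2.COLOR_RGB2HSV)
P=near(W,.567,.267,.045,.085,.11);print('red',circ(P,.03),circ(P),np.percentile(P[:,2],[5,50,95,99]).round(4))
# outer walls: near-side arcs at each band
for nm,a,b in(('green',.02,.04),('white',.05,.066),('red',.076,.088)):
  Q=near(W,.567,.267,.05,a,b);print(nm,circ(Q,.0305),circ(Q))
cv2.imwrite('pics/g8.png',cv2.resize(p[130:210,210:320,::-1],None,fx=7,fy=7,interpolation=cv2.INTER_CUBIC))
```

```text
[0.5675168  0.26670738 0.20169424] [0.45777486 0.4591945  0.39127609]
red (array([0.5663, 0.2681]), 117, 0.0016) (array([0.5663, 0.2681, 0.0298]), 117, 0.0015) [0.0859 0.0911 0.096  0.0966]
green (array([0.5705, 0.2681]), 97, 0.0015) (array([0.5697, 0.2674, 0.0296]), 97, 0.0015)
white (array([0.5683, 0.2688]), 73, 0.0015) (array([0.5678, 0.2684, 0.0299]), 73, 0.0015)
red (array([0.5669, 0.2679]), 119, 0.0019) (array([0.5669, 0.2679, 0.0295]), 119, 0.0016)
```

View pics/g8.png

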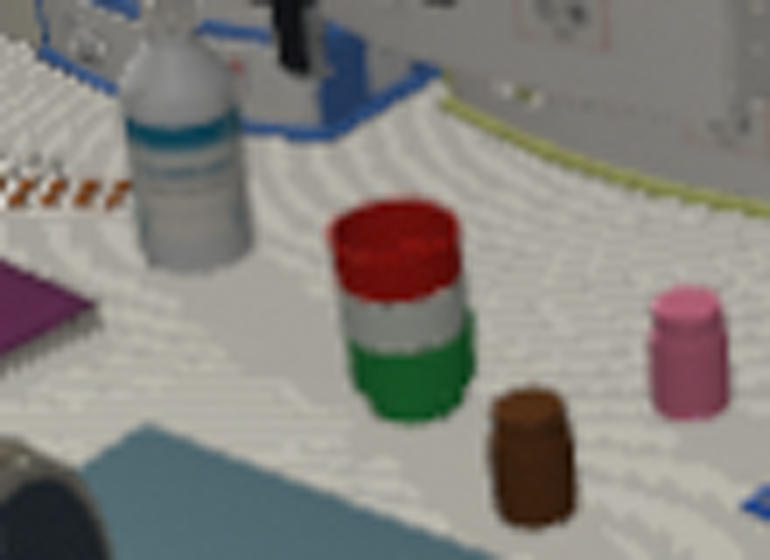

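>>> {"name": "send_rows", "arguments": {
  "moves": [
    [[0,0,1],0,1],
    [[-0.5,-1,0],0,1],
    [[-0.5,-1,0],0,1],
    [[-0.5,-1,0],0,1],
    [[-0.5,-1,0],0,1],
    [[-0.5,-1,0],0,1],
    [[-0.5,-1,0],0,1],
    [[-0.5,-1,0],0,1],
    [[-0.5,-1,0],0,1],
    [[0,0,0],0,1]
  ]
}}

```text
time_s: 34.8
position: [0.4466, 0.0254, 0.2305]
orientation: [[0.003, 1.0, 0.0], [1.0, -0.003, -0.0], [-0.0, 0.0, -1.0]]
wrist_force: [0.9, 0.5, -0.2]
finger_gap: 0.0854
gripper_force: 0.0
```

Run:
```python
from fit import *
def plane(P):
  c=P.mean(0);v=np.linalg.svd(P-c)[2][2];return np.degrees(np.arccos(abs(v[2]))).round(1),v.round(3)
Z=lambda n:world(n,np.load(n+'0.npz')['d'])
for n in('scene','top'):
  p,d=cap(n);W=world(n,d);V=Z(n)
  rim=lambda W,x,y,h:(lambda P:P[abs(np.hypot(P[:,0]-x,P[:,1]-y)-.0297)<.003])(near(W,x,y,.036,h-.007,h+.006))
  P=near(W,.567,.267,.042,.087,.11);c=circ(P,.03);x,y=c[0]
  print(n,'red',c,plane(rim(W,x,y,.094)))
  P=near(V,.418,.143,.042,.032,.05);c0=circ(P,.03);x,y=c0[0];print(' ref red on mat',plane(rim(V,x,y,.038)))
  Q=near(V,.568,.267,.042,.038,.05);print(' green before',circ(Q,.03))
  for nm,a,b in(('green',.02,.04),('white',.05,.066)):
    Q=near(W,.567,.267,.05,a,b);print(nm,len(Q)>9 and circ(Q,.0305))
```

```text
scene red (array([0.5668, 0.268 ]), 102, 0.0016) (np.float64(1.3), array([-0.019,  0.013, -1.   ]))
 ref red on mat (np.float64(0.4), array([ 0.005, -0.005, -1.   ]))
 green before (array([0.5691, 0.2675]), 78, 0.0016)
green (array([0.5701, 0.2686]), 100, 0.0015)
white (array([0.5685, 0.2692]), 74, 0.0014)
top red (array([0.5648, 0.265 ]), 65, 0.0006) (np.float64(0.6), array([0.003, 0.01 , 1.   ]))
 ref red on mat (np.float64(1.1), array([ 0.011, -0.017, -1.   ]))
 green before (array([0.5682, 0.2656]), 72, 0.0021)
green (array([0.5679, 0.2654]), 27, 0.0006)
white (array([0.5796, 0.2452]), 199, 0.0092)
```

The rim is level within about 1°, the cups sit within about 2 mm of each other, and the bottles and carton are seated. Handing in.

```bash
python3 -c "
from bench import arm
print(arm.sign_off())"
```

```text
the job is handed in; nothing more can be done
None
```

All five things are in their places as asked: both bottles in their sockets, the carton flat in the empty bay, and the cups stacked green, white, red. I handed the job in after about 35 s, with the gel bottle and the finished dose set left alone; no verdict came back.

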